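# Re-match the dry-fitted lamp columns with their bases

## Robot

A 7-joint arm with a two-finger parallel gripper is mounted at the origin on the work surface. World frame = base frame: x ahead of the robot, y to its left, z up, the work surface at z = 0. Lengths are in m, angles in rad, forces in N, time in s.
With the tool pointing down it reaches from about 0.375 to 0.925 m from the base axis. Payload 3.1 kg.
Tool frame: the origin (TCP) lies at the very end of the fingers, on their centre line; the grasp point (between the pads) lies 19 mm behind it; z points along the fingers, y is the direction in which the jaws open and shut (so a half turn about z gives the same grasp; the last joint's range is limited). The gripper opens to 85 mm and grips with 20 to 120 N. Pads are 22 mm wide; open, the fingers measure 114 mm over their backs; the gripper's body (76 mm by 85 mm) begins 54 mm behind the grasp point. The pads swing forward as they close: fully open they stand 13 mm farther back than shut.
Start: joints at [1.232, 0.383, 0.044, 1.598, -0.018, 1.161, -0.05], TCP at [0.155, -0.631, 0.231] pointing down, gripper open.
Joint ranges: [-2.61, 2.61], [-0.41, 2.15], [-1.48, 1.57], [0, 2.5], [-1.57, 4.71], [0.05, 1.97], [-2.85, 2.85]. Speed limits (rad/s): [2.79, 2.79, 3.14, 3.14, 3.14, 3.14, 3.14].

## Interface

Orientations are given as a unit quaternion [x, y, z, w].
In Python, from bench import robot, viewer gives the robot as it stands. The module is installed in compiled form; this text tells all that it offers. Calls block until the motion is done:
- robot.goto(position, orientation): joint-space move of the TCP to a pose.
- robot.line_to(position, rot=None, vel=0.15): straight line of the TCP; rot=None keeps the orientation; vel is the mean speed in m/s.
- robot.movej(angles): joint-space move.
- robot.set_gripper(opening): finger opening in m; the grip force is fixed at half the most; returns when the fingers have stopped.
- robot.pause(seconds).
- robot.inverse_kinematics(position, orientation): joint angles nearest the present ones, or None.
- robot.get_obs(): the state.
- viewer.snapshot(name): name is "scene" or "top" or "wrist"; returns (picture, depth): 384x512x3 uint8, red, green, blue; 384x512 float32, m along the optical axis (not along the pixel's ray), 0 where there is no reading.
- viewer.camera_params(name): a dict with "camera_matrix" (3x3 intrinsics, pixels), "D" ([k1, k2, p1, p2, k3] as OpenCV has them; the pictures are not rectified), "rvec" (rotation vector, rad) and "tvec" (3), from world to camera coordinates, as OpenCV has them; the wrist camera has in their place "T_tool_cam" (4x4, takes a point from camera to tool coordinates, whose origin is the TCP and whose axes are the flange's). Camera axes: x right, y down, z forward; pixel columns grow to the right and rows downward; lengths in m; the calibration is good to about 2 mm. A picture is of the moment at which its call begins: read the wrist's pose just before it. camera_params takes no time and is no camera call.
A pose or a line that the arm cannot do raises robot.IKError and nothing moves.
- robot.hand_in(): hands the job in, once; it reports no verdict.
The state is a dict: "time": time; "joints": joint angles; "joint_velocities": joint speeds; "effort": joint torques, N m; "tcp_pos": TCP position; "orientation": TCP orientation; "force": force on the tool from outside, world axes, zero at the start; "moment": the same for the moment, N m; "grip_width": finger opening in m.
Only numpy, scipy, OpenCV 4.12 (cv2) and the standard library are available. Lean on these libraries where they do the work, as an engineer would, in place of code of your own. Each camera call takes 0.05 s, during which the arm holds its last target. There are 200 camera calls.

## Task

Three wooden table lamps are being dry-fitted on the bench, but the round and the square column have been put on each other's bases and the hexagonal column is still standing loose beside its empty base. Swap the two and fit the third, so that each column sits upright on the base of its own shape, pushed fully down over the tenon, with the flats of the square and hexagonal columns lined up with the edges of their bases. Don't let a column topple, and leave the glue bottle, tape roll, sanding block and jar where they are.

Things in the scene. Friction and masses are not known exactly. Their poses are not given: they have to be found in the camera images.
- col_round: Round turned lamp column, 110 mm tall, with a brass nipple on top ending at 128 mm; about 0.2 kg. Bore in its underside: 22 mm across, 20 mm deep. Origin: centre of the underside; z up. Foot 52 mm across, waist 38 mm across at 40 mm up, plain cylinder 48 mm across from 54 to 105 mm up (grip there). Stands on the square base at the start.
- col_square: Square lamp column, 48 x 48 mm, 110 mm tall, with a brass nipple on top ending at 128 mm; about 0.2 kg. Bore in its underside: 22 mm across, 20 mm deep. Origin: centre of the underside; z up. x and y are normal to its flat sides. Stands on the round base at the start.
- col_hex: Hexagonal lamp column, 48 mm across the flats (55 mm across corners), 110 mm tall, with a brass nipple on top ending at 128 mm; about 0.2 kg. Bore in its underside: 22 mm across, 20 mm deep. Origin: centre of the underside; z up. x is normal to one pair of flats; the other flats lie at 60 degree steps. Stands on the bench at the start.
- base_round: Round lamp base, 110 mm across. Dark wood on rubber pucks, does not move; flat top 30 mm above the origin. A central round tenon, 18 mm across, rises 16 mm above that top, its last 5 mm tapered to 10 mm. Origin: on the bench below its centre; z up. 
- base_square: Square lamp base, 110 x 110 mm. Dark wood on rubber pucks, does not move; flat top 30 mm above the origin. A central round tenon, 18 mm across, rises 16 mm above that top, its last 5 mm tapered to 10 mm. Origin: on the bench below its centre; z up. x and y are normal to its edges.
- base_hex: Hexagonal lamp base, 110 mm across the flats (127 mm across corners). Dark wood on rubber pucks, does not move; flat top 30 mm above the origin. A central round tenon, 18 mm across, rises 16 mm above that top, its last 5 mm tapered to 10 mm. Origin: on the bench below its centre; z up. x is normal to one pair of edges; the other edges lie at 60 degree steps. Empty at the start.
- glue: White glue bottle with orange cap, 58 mm across, 150 mm tall, standing; a bystander. Origin: centre of the underside.
- tape: Roll of paper masking tape lying flat, 100 mm across, 25 mm tall; a bystander. Origin: centre of the underside.
- sander: Cork sanding block with a wooden grip, 88 x 52 x 34 mm, long side along its x; a bystander. Origin: centre of the underside.
- jar: Clear jar with steel lid, 66 mm across, 75 mm tall; a bystander. Origin: centre of the underside.
Mind the look-alikes: they are no part of the job. What is shaped like the col_round but red or turquoise is not meant.

How it is judged:
At the end, for the whole second after the job is handed in: Each column stands at rest on the base of its own shape: axes within 6 mm, underside within 3 mm of the base's top (tenon fully in the bore), tilted under 4 degrees; flats of the square and hexagonal columns within 11 degrees of parallel with edges of their bases (horizontal distance between col_round and base_round below 0.006 m and z of col_round in the frame of base_round between 0.027 and 0.033 m and angle between each of col_round, col_square, col_hex's own z axis and vertical below 0.07 rad and linear speed of each of col_round, col_square, col_hex below 0.02 m/s and angular speed of each of col_round, col_square, col_hex below 0.2 rad/s and horizontal distance between col_square and base_square below 0.006 m and z of col_square in the frame of base_square between 0.027 and 0.033 m and (angle between the x axis of col_square and the x axis of base_square, either way round below 0.2 rad or angle between the x axis of col_square and the x axis of base_square, either way round above 1.3708 rad) and horizontal distance between col_hex and base_hex below 0.006 m and z of col_hex in the frame of base_hex between 0.027 and 0.033 m and (angle between the x axis of col_hex and the x axis of base_hex, either way round below 0.2 rad or angle between the x axis of col_hex and the x axis of base_hex, either way round between 0.8472 and 1.2472 rad)); the robot touches nothing.
It fails at once if a column topples (angle between any of col_round, col_square, col_hex's own z axis and vertical above 0.7 rad).
It fails at once if the glue bottle, tape roll, sanding block or jar is shoved more than 40 mm or knocked over ((distance of glue from where it was at the start of the episode above 0.04 m or angle between glue's own z axis and vertical above 0.5 rad) or (distance of tape from where it was at the start of the episode above 0.04 m or angle between tape's own z axis and vertical above 0.5 rad) or (distance of sander from where it was at the start of the episode above 0.04 m or angle between sander's own z axis and vertical above 0.5 rad) or (distance of jar from where it was at the start of the episode above 0.04 m or angle between jar's own z axis and vertical above 0.5 rad)).
It also fails if it takes over 128 s, if anything falls off the work surface, if the arm or the gripper's body presses on something with over 40 N, if the wrist force passes 120 N, or if a joint passes its speed limit or range.

## Working session

There is one attempt and no reset: what is moved stays moved. The work goes in short steps, each a Python script; the robot and the scene stay as the last script left them, time stands still between calls to the robot, and variables do not carry over. Pictures are saved under pics/ and viewed, about 12 in all and at most 16, crops included, and the job is handed in when it is done.

```bash
mkdir -p pics
cat > h.py <<'E'
import numpy as np, cv2
from scipy.spatial.transform import Rotation as R
from bench import robot, viewer
def save(n,im,s=1.5):
    cv2.imwrite('pics/'+n+'.png',cv2.resize(im[:,:,::-1],None,fx=s,fy=s,interpolation=cv2.INTER_CUBIC))
def cloud(name,d,T=None):
    """world xyz per pixel (HxWx3), nan where no depth"""
    p=viewer.camera_params(name);K=np.array(p["camera_matrix"]);D=np.array(p["D"],float)
    h,w=d.shape;u,v=np.meshgrid(np.arange(w),np.arange(h))
    q=cv2.undistortPoints(np.stack([u,v],-1).reshape(-1,1,2).astype(float),K,D).reshape(h,w,2)
    X=np.dstack([q,np.ones((h,w))])*d[...,None]
    if name=="wrist":
        M=T@np.array(p["T_tool_cam"]);W=X@M[:3,:3].T+M[:3,3]
    else:
        Rm=cv2.Rodrigues(np.array(p["rvec"],float))[0];W=(X-np.array(p["tvec"],float).ravel())@Rm
    W[d<=0]=np.nan
    return W
def toolT():
    o=robot.get_obs();M=np.eye(4);M[:3,:3]=R.from_quat(o["orientation"]).as_matrix();M[:3,3]=o["tcp_pos"];return M
def snap(name):
    T=toolT();im,d=viewer.snapshot(name);return im,d,cloud(name,d,T)
E
python3 - <<'E'
from h import *
print(robot.get_obs())
for n in("scene","top"):
    im,d,W=snap(n);save(n+'0',im);np.savez(n+'0',im=im,W=W)
    p=viewer.camera_params(n);print(n,p, (-cv2.Rodrigues(np.array(p["rvec"],float))[0].T@np.array(p["tvec"],float).ravel()))
print(viewer.camera_params("wrist"))
E
```

```text
{'time': 0.0, 'joints': array([ 1.23217211,  0.38387806,  0.043842  ,  1.59960457, -0.01788607,
        1.16120731, -0.04991884]), 'joint_velocities': array([-9.38953801e-04,  1.12115504e-03, -4.82120263e-04,  7.03590746e-04,
       -5.33919845e-04,  1.94321760e-05,  3.21396379e-03]), 'effort': array([ 5.55883398e-04, -4.33461320e+01,  1.02470431e+00, -2.49510008e+01,
        1.05044883e-02,  1.12495862e-02, -6.30343820e-06]), 'tcp_pos': array([ 0.15478129, -0.63031083,  0.22984532]), 'orientation': array([ 9.92754794e-01,  1.20150283e-01, -2.43061000e-04, -1.33036515e-03]), 'force': array([-0.94587005, -0.23415752, -0.13362823]), 'moment': array([-0.0088314 , -0.05057852,  0.0019188 ]), 'grip_width': 0.08490739807728975}
scene {'camera_matrix': array([[500.0130162 ,   0.        , 251.3463032 ],
       [  0.        , 500.0130162 , 185.63308686],
       [  0.        ,   0.        ,   1.        ]]), 'D': array([-0.11491452,  0.        ,  0.        ,  0.        ,  0.        ]), 'rvec': array([ 1.37985013,  2.41269551, -0.70362985]), 'tvec': array([ 0.24418854, -0.42549591,  1.46670115])
[... 344 characters left out ...]
4]), 'tvec': array([0.07500507, 0.61559996, 0.97566464])} [0.44634411 0.06140895 1.06466729]
{'camera_matrix': array([[282.67553873,   0.        , 260.06318051],
       [  0.        , 282.67553873, 192.34493104],
       [  0.        ,   0.        ,   1.        ]]), 'D': array([-0.06127268,  0.        ,  0.        ,  0.        ,  0.        ]), 'T_tool_cam': array([[-6.54404239e-04, -9.47310174e-01, -3.20317040e-01,
         8.14423177e-02],
       [ 9.99999656e-01, -4.56673176e-04, -6.92416702e-04,
         6.90838861e-04],
       [ 5.09653186e-04, -3.20317382e-01,  9.47310147e-01,
        -1.42517908e-01],
       [ 0.00000000e+00,  0.00000000e+00,  0.00000000e+00,
         1.00000000e+00]])}
```

View pics/top0.png

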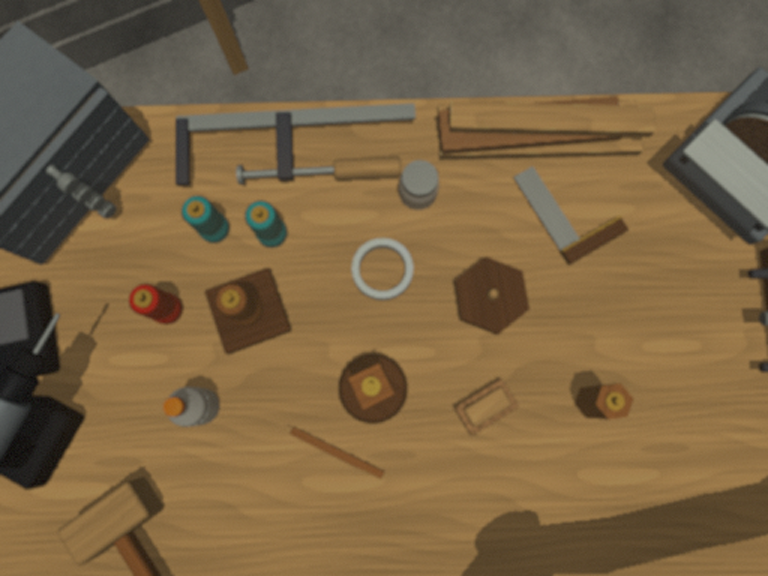

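View pics/scene0.png

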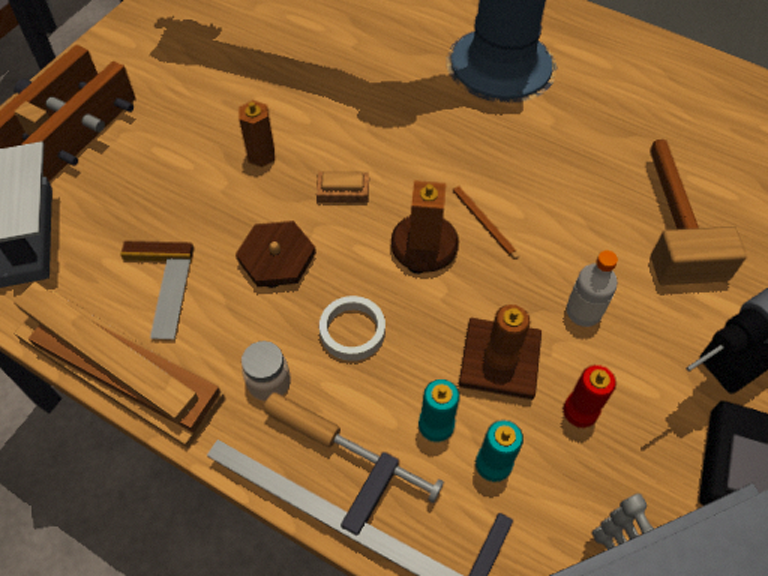

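The top view (768x576 px) shows these objects:
- The wooden round column is on the square base at (232,298).
- The square column is on the round base at (371,386).
- The hex column stands loose at (613,401), beside the empty hex base at (492,295).
- The bystanders are the jar at (419,183), tape at (382,268), sander at (486,405) and glue at (190,407).
- The look-alikes are the red one at (148,300) and the turquoise ones at (200,212) and (264,218).

The wooden column on the square base fits col_round because it is neither red nor turquoise. I'll measure next, and make the confirming crop.

```bash
cat > meas.py <<'E'
from h import *
def sel(W,c,r,z0,z1):
    m=(np.hypot(W[...,0]-c[0],W[...,1]-c[1])<r)&(W[...,2]>z0)&(W[...,2]<z1)
    return W[m]
def hexfit(P,n,apo):
    """fit centre and angle of filled regular n-gon (n=0 circle) with apothem apo to xy points using hull"""
    from scipy.optimize import least_squares
    H=cv2.convexHull(P[:,:2].astype(np.float32)).reshape(-1,2).astype(float)
    # densify the hull
    Q=np.vstack([a+(b-a)*t for a,b in zip(H,np.roll(H,-1,0)) for t in np.linspace(0,1,max(2,int(np.linalg.norm(b-a)/.002)),endpoint=False)[:,None]])
    best=None
    for a0 in ([0] if n==0 else np.arange(0,2*np.pi/n,.15)):
        def f(p):
            d=Q-p[:2]
            if n==0: return np.hypot(*d.T)-p[3]
            ks=p[2]+np.arange(n)*2*np.pi/n
            return (d@np.array([np.cos(ks),np.sin(ks)])).max(1)-p[3]
        s=least_squares(f,[*Q.mean(0),a0,apo],loss='soft_l1',f_scale=.002)
        if best is None or s.cost<best.cost:best=s
    x=best.x;return dict(c=x[:2].round(4),ang=round(float(x[2]%(2*np.pi/n)) if n else 0,3),apo=round(x[3],4),rms=round(float(np.sqrt(np.mean(best.fun**2))),4),n=len(P),z=round(float(np.median(P[:,2])),4))
E
python3 - <<'E'
from meas import *
z=np.load('top0.npz');W=z['W'];im=z['im']
px=lambda u,v:W[int(v/1.5),int(u/1.5)]
for n,u,v in[('round',225,292),('sq',360,378),('hex',605,395),('bsq',220,340),('brd',371,413),('bhex',475,295),('jar',419,178),('tape',358,268),('sand',486,405),('glue',172,406)]:print(n,px(u,v).round(3))
h=px(605,395);print('hexcol',hexfit(sel(W,h,.045,.1,.118),6,.024))
b=px(475,295);print('hexbase',hexfit(sel(W,px(492,297),.08,.025,.04),6,.055))
s=px(360,378);print('sqcol',hexfit(sel(W,s,.05,.13,.148),4,.024));print('rbase',hexfit(sel(W,s,.08,.025,.04),0,.055))
r=px(225,292);print('rcol',hexfit(sel(W,r,.045,.13,.148),0,.024))
print('sqbase',hexfit(sel(W,px(235,318),.10,.025,.04),4,.055))
for n,u,v,a,lo,hi in[('tape',358,268,.09,.015,.035),('jar',419,178,.06,.06,.09),('glue',172,406,.06,.1,.16),('sand',486,405,.06,.02,.04),('red',140,298,.04,.1,.12)]:
    P=sel(W,px(u,v),a,lo,hi);print(n,P.min(0).round(3),P.max(0).round(3))
save('crop',im[150:300,70:440],2)
E
```

```text
round [0.607 0.286 0.146]
sq [0.48  0.096 0.14 ]
hex [ 0.448 -0.253  0.11 ]
bsq [0.553 0.329 0.002]
brd [0.43  0.085 0.035]
bhex [ 0.612 -0.083  0.033]
jar [0.793 0.001 0.076]
tape [0.661 0.102 0.028]
sand [ 0.437 -0.093  0.035]
glue [0.449 0.356 0.152]
hexcol {'c': array([ 0.4398, -0.2656]), 'ang': 0.109, 'apo': np.float64(0.0241), 'rms': 0.0004, 'n': 446, 'z': 0.1104}
hexbase {'c': array([ 0.612 , -0.1119]), 'ang': 0.633, 'apo': np.float64(0.0543), 'rms': 0.0005, 'n': 1725, 'z': 0.03}
sqcol {'c': array([0.4694, 0.0809]), 'ang': 0.42, 'apo': np.float64(0.0238), 'rms': 0.0002, 'n': 508, 'z': 0.1406}
rbase {'c': array([0.4692, 0.0807]), 'ang': 0, 'apo': np.float64(0.0529), 'rms': 0.0006, 'n': 1055, 'z': 0.0297}
rcol {'c': array([0.5969, 0.2778]), 'ang': 0, 'apo': np.float64(0.0233), 'rms': 0.0003, 'n': 367, 'z': 0.1404}
sqbase {'c': array([0.5972, 0.2784]), 'ang': 0.333, 'apo': np.float64(0.0551), 'rms': 0.0004, 'n': 1482, 'z': 0.03}
tape [0.611 0.012 0.015] [0.711 0.11  0.03 ]
jar [ 0.766 -0.03   0.06 ] [0.824 0.027 0.08 ]
glue [0.423 0.329 0.1  ] [0.472 0.375 0.153]
sand [ 0.394 -0.145  0.02 ] [ 0.478 -0.046  0.039]
red [0.583 0.391 0.1  ] [0.629 0.439 0.119]
```

View pics/crop.png

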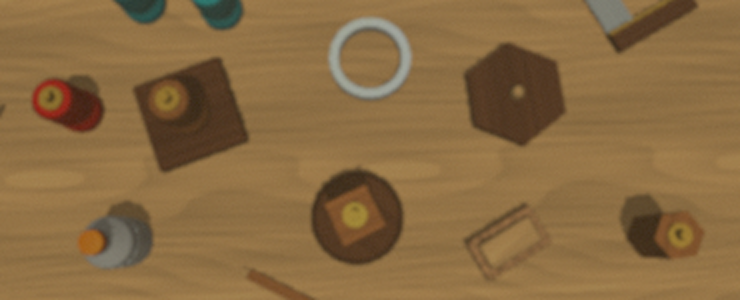

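The crop confirms it: the wooden round column is at (168,98) on the square base, and the red one at (52,97) is excluded. Fitted sizes and heights agree with the description, and the two fitted columns sit concentric with their bases within 1 mm. I'll place the hex column first.

```bash
cat > act.py <<'E'
from meas import *
G=0.061; ZC=0.26
def q(psi): return (R.from_euler('z',psi)*R.from_euler('x',np.pi)).as_quat()
def wrap(a): return (a+np.pi)%(2*np.pi)-np.pi
def plan(c1,a1,n1,c2,delta,sym):
    """pick yaw candidates (jaws along flats a1) with IK at both ends, least |j7|"""
    best=None
    step=np.pi/6 if n1==0 else 2*np.pi/n1
    for k in range(12):
        for m in range(-2,3):
            p1=wrap(a1+np.pi/2+k*step); p2=wrap(p1+delta+m*sym)
            if abs(wrap(p2-p1))>1.2: continue
            js=[robot.inverse_kinematics([*c,z],q(p)) for c,p,z in((c1,p1,ZC),(c1,p1,.1),(c2,p2,ZC),(c2,p2,.09))]
            if any(j is None for j in js):continue
            s=max(abs(j[6]) for j in js)
            if best is None or s<best[0]-1e-6:best=(s,p1,p2)
    return best
def pick(c,psi,z0):
    robot.goto([*c,ZC],q(psi)); robot.line_to([*c,z0+G],vel=.12)
    robot.set_gripper(.03); w=robot.get_obs()
    print('grip',round(w['grip_width'],4),'t',round(w['time'],1),w['tcp_pos'].round(4))
    robot.line_to([*c,ZC],vel=.1); print('after lift',round(robot.get_obs()['grip_width'],4))
def place(c,psi,z0):
    robot.line_to([*c,ZC],rot=q(psi),vel=.15); robot.pause(.3)
    f0=np.array(robot.get_obs()['force']); print('held f',f0.round(1))
    robot.line_to([*c,z0+G+.022],vel=.1)
    for dz in np.arange(.020,-.0041,-.002):
        robot.line_to([*c,z0+G+dz],vel=.03)
        o=robot.get_obs(); f=np.array(o['force'])-f0
        if np.linalg.norm(f)>8: break
    print('stop dz',round(dz,4),'tcp',o['tcp_pos'].round(4),'f',f.round(1),'t',round(o['time'],1)); return dz
def release(c):
    robot.set_gripper(.085); z=robot.get_obs()['tcp_pos']; robot.line_to([z[0],z[1],ZC],vel=.15)
E
python3 - <<'E'
from act import *
c1,c2=[.4398,-.2656],[.612,-.1119]
b=plan(c1,.109,6,c2,.633-.109,np.pi/3);print(b)
pick(c1,b[1],0); print('dz',place(c2,b[2],.03))
im,d,W=snap('wrist');save('w1',im)
E
```

```text
(np.float64(0.5528736101433845), 1.6797963267948965, 1.1565987755982992)
grip 0.0479 t 4.0 [ 0.4401 -0.2659  0.0615]
after lift 0.0475
held f [-0.3 -0.7 -1.6]
stop dz -0.002 tcp [ 0.6127 -0.1118  0.0915] f [-3.6  1.4 10.7] t 12.8
dz -0.001999999999999981
```

View pics/w1.png

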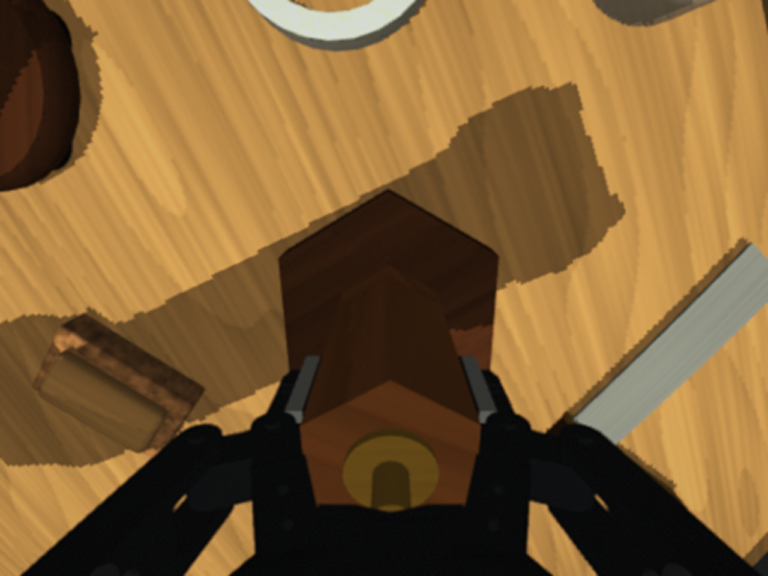

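The wrist view shows the hex column at (390,450) centred on its base, with the corners lined up. Contact came at exactly +30.0 mm relative to the pick, so it is seated. Next I'll release it, park the square column on the bench, and move the round one.

Run:
```python
from act import *
release(None)
s,park=[.4693,.0808],[.46,-.25]
b=plan(s,.42,4,park,0,np.pi/2);print(b)
pick(s,b[1],.03); place(park,b[2],0); release(None)
im,d,W=snap('top');save('top1',im);np.savez('top1',im=im,W=W)
print('hexcol',hexfit(sel(W,[.612,-.112],.045,.13,.148),6,.024))
print('sqcol',hexfit(sel(W,park,.045,.1,.118),4,.024))
print('rbase',hexfit(sel(W,s,.08,.025,.04),0,.055))
```

```text
(np.float64(0.766132339014664), 1.9907963267948965, 1.9907963267948965)
grip 0.0473 t 17.5 [0.4696 0.0807 0.0915]
after lift 0.0472
held f [-0.   0.4 -1.7]
stop dz -0.002 tcp [ 0.4607 -0.2505  0.0615] f [-4.6  2.  17.1] t 27.0
hexcol {'c': array([ 0.6124, -0.1114]), 'ang': 0.66, 'apo': np.float64(0.0235), 'rms': 0.0006, 'n': 411, 'z': 0.1402}
sqcol {'c': array([ 0.4609, -0.2482]), 'ang': 0.435, 'apo': np.float64(0.0243), 'rms': 0.0005, 'n': 511, 'z': 0.1104}
rbase {'c': array([0.4689, 0.0806]), 'ang': 0, 'apo': np.float64(0.0527), 'rms': 0.0007, 'n': 1533, 'z': 0.0299}
```

View pics/top1.png

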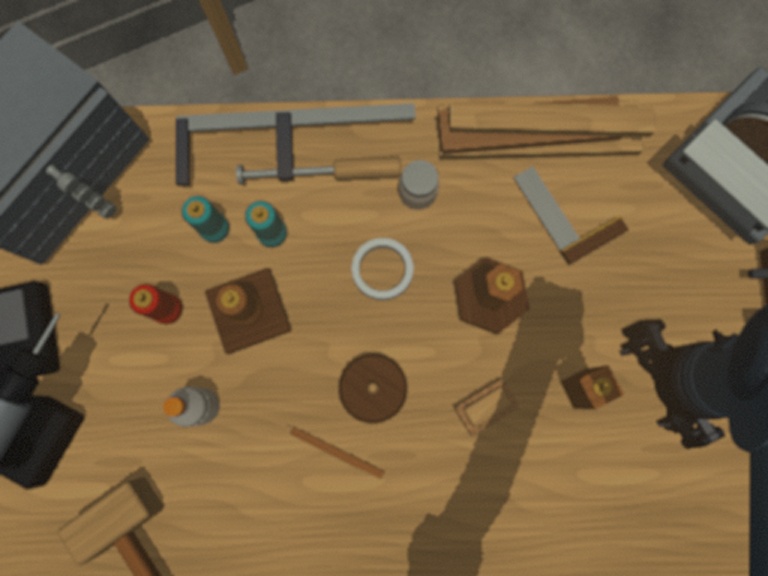

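Hex column seated: top at 0.140 m, axis within 1 mm, flats within 0.03 rad. The square column is parked upright at (600,387) and the round base is empty at (372,387). Next is the round column, then the square.

Run:
```python
from act import *
r,rb=[.5971,.2781],[.4691,.0807]
b=plan(r,0,0,rb,0,np.pi/3);print(b)
pick(r,b[1],.03); dz=place(rb,b[2],.03)
if dz>.003: raise SystemExit('not seated')
release(None)
p,sb=[.4609,-.2490],[.5972,.2783]
b=plan(p,.425,4,sb,.333-.425,np.pi/2);print(b)
pick(p,b[1],0); dz=place(sb,b[2],.03)
if dz>.003: raise SystemExit('not seated')
release(None)
```

```text
(np.float64(0.43699346703111547), 2.094395102393195, 2.094395102393195)
grip 0.0469 t 32.9 [0.5974 0.2784 0.0917]
after lift 0.0467
held f [ 0.4 -0.6 -1.6]
stop dz -0.002 tcp [0.4698 0.0809 0.0916] f [-7.8 -3.3 23.2] t 41.4
(np.float64(0.6528581763154834), 1.9957963267948964, 1.9037963267948967)
grip 0.0473 t 46.7 [ 0.461  -0.2493  0.0614]
after lift 0.0474
held f [ 0.2  0.1 -1.5]
stop dz -0.002 tcp [0.5976 0.2788 0.0914] f [-3.3 -1.9  9.8] t 57.5
```

Run:
```python
from act import *
robot.goto([.45,-.35,.32],q(1.0)); robot.pause(.3)
im,d,W=snap('top');save('top2',im);i2,_,_=snap('scene');save('scene2',i2)
for n,c,k in(('hex',[.612,-.112],6),('round',[.469,.081],0),('square',[.597,.278],4)):
    P=sel(W,c,.045,.13,.15);print(n,hexfit(P,k,.024),'plane',np.linalg.lstsq(np.c_[P[:,:2],np.ones(len(P))],P[:,2],rcond=None)[0][:2].round(3))
px=lambda W,u,v:W[int(v/1.5),int(u/1.5)]
for n,u,v,a,lo,hi in[('tape',358,268,.09,.015,.035),('jar',419,178,.06,.06,.09),('glue',172,406,.06,.1,.16),('sand',486,405,.06,.02,.04)]:
    P=sel(W,px(np.load('top0.npz')['W'],u,v),a,lo,hi);print(n,P.min(0).round(3),P.max(0).round(3))
```

```text
hex {'c': array([ 0.6123, -0.1114]), 'ang': 0.622, 'apo': np.float64(0.0236), 'rms': 0.0007, 'n': 414, 'z': 0.1404} plane [ 0.01  -0.022]
round {'c': array([0.4695, 0.081 ]), 'ang': 0, 'apo': np.float64(0.023), 'rms': 0.0004, 'n': 384, 'z': 0.1405} plane [0.011 0.004]
square {'c': array([0.5976, 0.2779]), 'ang': 0.339, 'apo': np.float64(0.0243), 'rms': 0.0004, 'n': 505, 'z': 0.1403} plane [0.004 0.017]
tape [0.612 0.012 0.015] [0.711 0.11  0.033]
jar [ 0.765 -0.03   0.061] [0.824 0.027 0.08 ]
glue [0.423 0.33  0.1  ] [0.47  0.374 0.154]
sand [ 0.394 -0.142  0.02 ] [ 0.479 -0.046  0.039]
```

View pics/scene2.png

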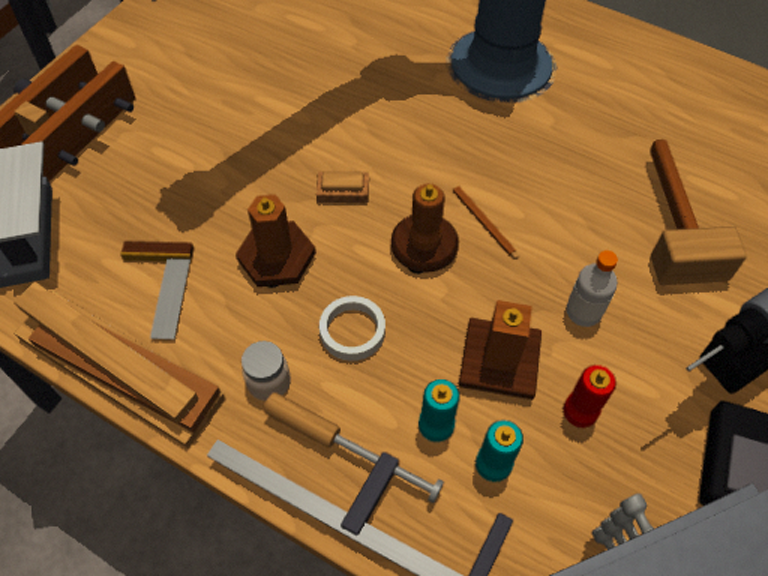

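All three columns stand on their own bases: hex at (267,235), round at (428,215) and square at (508,335). The bystanders are unmoved, so I'm handing in.

```bash
python3 -c "
from bench import robot
print(robot.get_obs()['time']);robot.hand_in()"
```

```text
61.9667
the job is handed in; nothing more can be done
```

The job is handed in at about 62 s of the 128 s allowed, and all three columns are on the bases of their own shape. I fitted the hex column first, parked the square column on the bench, moved the round column to the round base, then put the square column on the square base.

Last checks, from the top camera plus one scene view:

| Check | Result |
|---|---|
| Column axes to base centres | within about 1 mm (limit 6 mm) |
| Column tops | 0.140 m, so fully seated |
| Hex flats | about 0.01 rad off its base edges (limit 0.2) |
| Square flats | about 0.01 rad off its base edges (limit 0.2) |
| Tilt | about 0.025 rad or less, near the measurement noise (limit 0.07) |
| Glue, tape, sanding block, jar | unmoved, within about 3 mm measurement scatter |

One reading differed: the hex angle measured 0.66 rad just after placing and 0.62 at the end, against 0.633 for its base. That spread is fit noise, and both values are well inside the limit. No check failed.

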